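Set the pen-blank length gauge and hold it at the rider

ROBOT

A 6-joint arm with a two-finger parallel gripper is mounted at the origin on a cart in front of the work surface, level with it; the furniture and walls round the work are solid. World frame = base frame: x ahead of the robot, y to its left, z up, the work surface at z = 0. Lengths are in m, angles in rad, forces in N, time in s.
With the tool pointing down it reaches from about 0.325 to 0.9 m from the base axis. Payload 3.5 kg.
Tool frame: the origin (TCP) lies at the very end of the fingers, on their centre line; the grasp point (between the pads) lies 19 mm behind it (hold_point_z is the distance from the TCP to the grasp point, in m); x points along the fingers, z is the direction in which the jaws open and shut, and the axes are right-handed (so a half turn about x gives the same grasp; the last joint's range is limited). The gripper opens to 85 mm and grips with 20 to 120 N. Pads are 22 mm wide; open, the fingers measure 114 mm over their backs; the gripper's body (76 mm by 85 mm) begins 54 mm behind the grasp point. The pads swing forward as they close: fully open they stand 13 mm farther back than shut.
Start: joints at [1.244, 0.276, -0.026, 1.268, 0, 1.467], TCP at [0.139, 0.609, 0.231] pointing down, gripper open.
Joint ranges: [-3.12, 3.12], [-0.85, 1.88], [-1.08, 1.24], [-1.95, 2.15], [-1.57, 1.53], [-3.14, 3.14]. Speed limits (rad/s): [2.57, 2.57, 3.14, 3.14, 3.14, 3.14].

INTERFACE

Orientations are given as a rotation vector (axis times angle).
In Python, from plant import sense, capture, camera_params, close_job, hold_point_z gives the robot as it stands.
- The arm moves only by the tool jog_arm, never from a script. Its argument "steps" is a list that holds one entry, the list of rows, each a list of 7 numbers: the shift along the tool's x, y, z normalised to -1 to 1, where 1 is 300 mm, then the turn, a rotation vector about the tool's x, y, z normalised to -1 to 1, where 1 is 45 degrees, then the opening, from 0 (shut) to 1 (fully open). In form: [[[dx, dy, dz, rx, ry, rz, fingers], ...]]. A call has exactly 5 rows; each row is the pose to reach, as a shift and turn from the pose commanded when the call began, along the tool's axes at that moment; what a row does not reach only later rows make up. A row lasts 1/12 s, in which the tool goes at most 41.7 mm and 7.16 degrees, less where a joint would pass 70% of its speed; a pose out of reach is approached as far as the arm can. A call with a number of a shift or a turn outside -1 to 1 is refused whole. A call with a gripper value outside its range is refused whole. The fingers move at their own pace and stop on an object; "force" is the grip in N (left out, the last holds). Time passes only in rows, so rows that repeat a pose let the fingers close, or fill a call up. It gives the time, the measured TCP pose, the force and the opening at its end, in the units of the state.
- sense(): the state, without advancing time (a new reading comes with each control period).
- capture(name): name is "side" or "top" or "wrist"; returns (picture, depth): 480x640x3 uint8, red, green, blue; 480x640 float32, m along the optical axis (not along the pixel's ray), 0 where there is no reading.
- camera_params(name): a dict with "mtx" (3x3 intrinsics, pixels), "eye" and "rotation" of the camera in the world. Camera axes: x right, y down, z forward; pixel columns grow to the right and rows downward; lengths in m; the calibration is good to about 2 mm. A picture is of the moment at which its call begins: read the wrist's pose just before it. camera_params takes no time and is no camera call; for the wrist camera it gives the pose at the moment of the call.
- close_job(): hands the job in, once; it reports no verdict.
The state is a dict: "time": time; "joint_pos": joint angles; "qd": joint speeds; "joint_torque": joint torques, N m; "eef_pos": TCP position; "ee_rot": TCP orientation; "wrist_force": force on the tool from outside, world axes, zero at the start; "moment": the same for the moment, N m; "opening": opening from 0.0 (shut) to 1.0 (fully open).
Only numpy, scipy, OpenCV 4.12 (cv2) and the standard library are available. Lean on these libraries where they do the work, as an engineer would, in place of code of your own. Each camera call takes 0.05 s, during which the arm holds its last target. There are 200 camera calls.

TASK

Set the spring-loaded length gauge so that a pen blank can be marked off against it: turn the selector knob on its housing clockwise until it clicks in at the green dot, then squeeze the arm's grip so that its red lock button is pressed in, and draw the arm out until its red pointer stands in line with the white line of the orange rider on the scale. Keep the button squeezed and the arm held still at that mark when you finish, since it springs back if let go, and leave the wax tin, the orange cone and the pen blank beside the gauge where they are.

Things in the scene. Friction and masses are not known exactly. Their poses are not given: they have to be found in the camera images.
- gauge: length gauge, screwed down; blue plate 10 mm thick (x -115..255, y -50..50 mm), grey housing (x -100..70, y -34..34 mm, top at 58 mm), steel arm out of its front end. Origin on the bench plane; x = the way the arm draws out (roughly to the robot's right), z up, -y = the side of scale and lock button (robot's side). White scale strip at y -30 mm, ticks every 5 mm, top at 14 mm
- selector (a joint): turn of the selector knob, rad, growing clockwise seen from above: clicks in at 0 (red dot, arm blocked), 0.7 (yellow dot, arm stopped after 35 mm) and 1.4 (green dot, full travel; end stop at 1.46). Starts at red or yellow. Takes up to about 0.3 N m to pass a click; pulls itself into the nearest click when let go
- selector_grip (a point): centre of the knob's grip bar, on its upright axis (gauge x -50 mm, y 0), 80 mm above the bench. Bar 12 mm thick, 36 long, from 67 to 90 mm above the bench. This point's y axis points along the bar to its white-lined end; fingers close along its x. Seen in the gauge's frame that end points along y at yellow, 0.7 rad anticlockwise of it at red, 0.7 rad clockwise at green
- stop_arm: sliding steel arm, 18 x 14 mm, with a black upright grip block 40 mm long (x), 22 thick (y), 26 to 84 mm above the bench; red lock button on its -y side. Axes as the gauge's; origin coincides with the gauge's when home (block's middle 120 mm ahead of it) and moves along x by up to 125 mm. Locked at home till the button is pressed; a spring draws it home, 2.4 N at home, 6.5 N at 100 mm
- grip_point (a point): where to take the grip: in the middle of its length, 60 mm above the bench, midway between the two side faces with the button fully pressed (23 mm apart then). Axes like the gauge's; fingers close along its y, from above
- release_button (a joint): travel of the red lock button, m: 0 out, 0.005 fully in, lock free from 0.003. 26 mm long, 34 high (43 to 77 mm above the bench), stands 6 mm out of the grip's -y side, moves along +y; takes 5 N at first, 9 N fully in, springs out when let go. A pinch of 20 N or more across the grip, centred on grip_point, presses it fully
- pointer_tip (a point): tip of the arm's red pointer over the scale, 18 mm above the bench; moves with the arm, 35 mm behind the grip's middle
- rider: orange rider block on the scale's outer edge, 12 mm wide along the scale, 10 deep, 14 high, white line across its middle. Origin on that line at the inner edge, axes as the gauge's; the pointer is in line when pointer_tip has x = 0 in this frame. Its place varies; the arm must come out by 55 to 105 mm
- wax_tin: brown wax tin, 70 mm across, 24 mm high, loose bystander; origin at the centre of its underside
- nozzle_cone: orange cone, 34 mm across, 59 mm high, loose bystander; origin at the centre of its underside
- pen_blank: reddish wooden pen blank, 20 x 135 x 20 mm, loose bystander; origin at the centre of its underside

How it is judged:
By the outcome, as a careful person would: the job done as asked, in the order asked, and still so for the second after the job is handed in, while the arm keeps its last pose, push and grip.
It also fails if it takes over 48 s, if anything falls off the work surface, if the arm or the gripper's body presses on something with over 40 N, if the wrist force passes 120 N, or if a joint passes its speed limit or range.

## Working session

There is one attempt and no reset: what is moved stays moved. The work goes in short steps, Python scripts to look and compute and a tool call to move; the robot and the scene stay as the last step left them, time stands still between calls to the robot, and variables do not carry over. Pictures are saved under pics/ and viewed, about 8 in all and at most 12, crops included, and the job is handed in when it is done.

Besides the shell and the picture viewer there is one more tool, called after "Emit:" in YAML: its name, and indented under it one key for each argument. jog_arm: Moves the arm, as the interface text tells. Scaled input: -1 to 1 covers 300 mm each way for a shift and 45 degrees each way for a turn. Its arguments: {"type":"object","properties":{"steps":{"type":"array","items":{"type":"array","items":{"type":"array","items":{"type":"number"}}}},"force":{"type":"number"}},"required":["steps"]}

```bash
mkdir -p pics; ls
python3 - <<'E'
from plant import *
import cv2,numpy as np
s=sense();print(s)
for n in("top","side"):
    im,d=capture(n);np.save(f'pics/{n}0_d.npy',d);cv2.imwrite(f'pics/{n}0.png',im[:,:,::-1])
    p=camera_params(n);print(n,p)
print(hold_point_z)
E
```

```text
pics
{'time': 0.0, 'joint_pos': array([ 1.24357058e+00,  2.77107427e-01, -2.79238293e-02,  1.26797371e+00,
        2.15826728e-06,  1.46740278e+00]), 'qd': array([-0.00048707, -0.0011308 ,  0.00116207,  0.0006713 ,  0.00190072,
       -0.0010508 ]), 'joint_torque': array([-1.00169647e-03, -4.45515311e+01,  2.95198435e+01,  1.63882674e-02,
       -1.88490421e-04, -1.08996153e-05]), 'eef_pos': array([0.13848018, 0.60865664, 0.23015533]), 'ee_rot': array([-1.04402341,  1.30871093,  1.04203304]), 'wrist_force': array([-0.83623741,  0.53720625, -0.30387014]), 'moment': array([-0.0199419 , -0.04552265,  0.02482892]), 'opening': 1.0017581794855042}
top {'mtx': array([[502.85905381,   0.        , 326.88842317],
       [  0.        , 502.85905381, 244.08428533],
       [  0.        ,   0.        ,   1.        ]]), 'eye': array([ 0.42156518, -0.042164  ,  1.21387284]), 'rotation': array([-2.16971198,  2.16182863, -0.13759839])}
side {'mtx': array([[534.63213579,   0.        , 323.96510077],
       [  0.        , 534.63213579, 239.5316598 ],
       [  0.        ,   0.        ,   1.        ]]), 'eye': array([0.26550951, 0.84822704, 0.67376958]), 'rotation': array([-0.36785519,  2.60859683, -1.42329055])}
0.0187
```

View pics/top0.png

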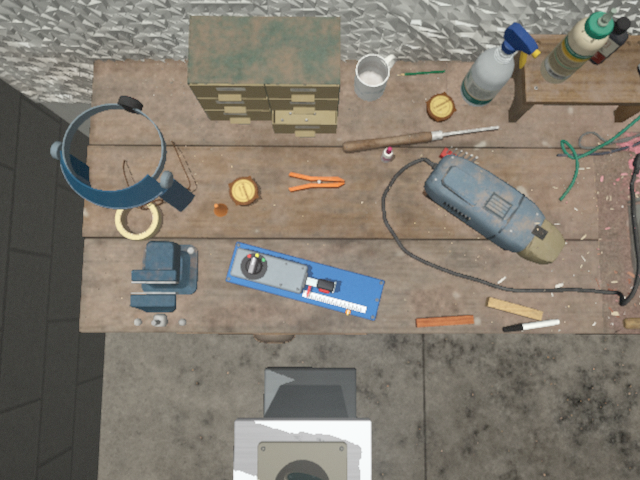

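View pics/side0.png

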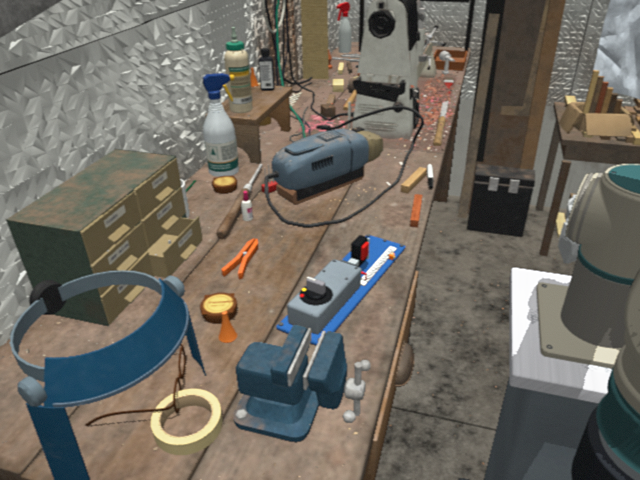

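The top view shows the gauge's blue plate at about (305, 281), the knob at (254, 264), the grip at (322, 286), and the rider at (348, 312). The tin is at (243, 191), the cone at (221, 209) and the reddish blank at (445, 321).

```bash
cat > h.py <<'E'
import numpy as np,cv2
from scipy.spatial.transform import Rotation as R
from plant import *
def rays(n,px,p=None):
    p=p or camera_params(n); px=np.atleast_2d(px).astype(float)
    d=np.c_[px,np.ones(len(px))]@np.linalg.inv(p['mtx']).T
    return np.array(p['eye']),d@R.from_rotvec(p['rotation']).as_matrix().T
def onz(n,px,z,p=None):
    e,d=rays(n,px,p); return e+d*((z-e[2])/d[:,2])[:,None]
def proj(n,X,p=None):
    p=p or camera_params(n)
    c=(np.atleast_2d(X)-p['eye'])@R.from_rotvec(p['rotation']).as_matrix()
    q=c@np.array(p['mtx']).T; return q[:,:2]/q[:,2:]
E
python3 - <<'E'
from h import *
im=cv2.imread('pics/top0.png');hsv=cv2.cvtColor(im,cv2.COLOR_BGR2HSV)
m=cv2.inRange(hsv,(105,150,90),(120,255,255));m[:230]=0;m[330:]=0;m[:,:220]=0;m[:,395:]=0
ys,xs=np.nonzero(m);P=onz('top',np.c_[xs,ys],.010)[:,:2].astype(np.float32)
(c,wh,a)=cv2.minAreaRect(P);print(c,wh,a,len(xs));B=cv2.boxPoints((c,wh,a));print(B)
big=cv2.resize(im[225:335,215:400],None,fx=4.3,fy=4.3,interpolation=cv2.INTER_CUBIC)
cv2.imwrite('pics/topcrop.png',big)
E
```

```text
(0.0, 0.0) (0.0, 0.0) 0.0 0
[[0. 0.]
 [0. 0.]
 [0. 0.]
 [0. 0.]]
```

View pics/topcrop.png

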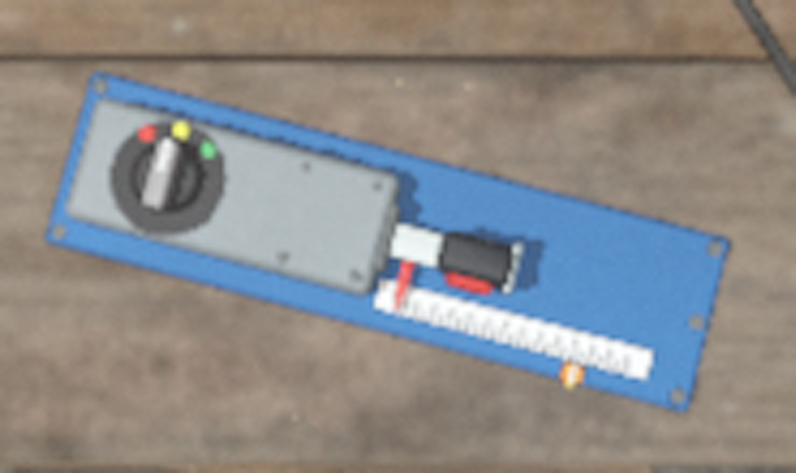

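The crop shows the bar pointing to the yellow dot, the pointer tip at about (401, 303) and the rider's white line at about (571, 375), in crop pixels at 4.3x.

Run:
```python
from h import *
im=cv2.imread('pics/top0.png');hsv=cv2.cvtColor(im,cv2.COLOR_BGR2HSV)
m=cv2.inRange(hsv,(95,120,80),(125,255,255));m[:230]=0;m[330:]=0;m[:,:215]=0;m[:,395:]=0
ys,xs=np.nonzero(m);P=onz('top',np.c_[xs,ys],.010)[:,:2].astype(np.float32)
c,wh,a=cv2.minAreaRect(P*1000);B=cv2.boxPoints((c,wh,a))/1000;print(c,wh,a,len(xs));print(B)
# x axis: toward image right = long edge with negative y
B=B[np.argsort(-B[:,1])] # left first
l=B[:2].mean(0);r=B[2:].mean(0);ux=(r-l)/np.linalg.norm(r-l);uy=np.array([-ux[1],ux[0]])
O=(l+r)/2-ux*.070
print('O',O,'ux',ux,np.degrees(np.arctan2(ux[1],ux[0])))
G=lambda x,y:O+ux*x+uy*y
print('knob',G(-.05,0),'grip',G(.12,0))
for nm,q,z in(('rider',(571,375),.014),('rider+4',(571,375),.024),('ptr',(401,303),.018),('knob',(160,175),.09)):
    w=onz('top',[np.array(q)/4.3+[215,225]],z)[0,:2]-O;print(nm,w@ux,w@uy)
np.save('g.npy',np.r_[O,ux])
s=sense();print(R.from_rotvec(s['ee_rot']).as_matrix())
```

```text
(475.3399353027344, -1.4095458984375) (365.8711853027344, 97.18959045410156) 75.39214324951172 2914
[[ 0.38217926 -0.16617596]
 [ 0.47622716 -0.19068737]
 [ 0.56850064  0.16335687]
 [ 0.4744527   0.18786828]]
O [0.4929941  0.06632768] ux [-0.2522021 -0.9676746] -104.60786
knob [0.5056042 0.1147114] grip [ 0.46272984 -0.04979327]
rider 0.18801825845174258 -0.046588731362960774
rider+4 0.18747637520840074 -0.046548472034775745
ptr 0.08750529791224378 -0.03242471574726823
knob -0.04864504034536705 -0.0010155030940838805
[[-6.64774336e-04 -9.75062281e-01  2.21930411e-01]
 [-1.99174560e-03  2.21931310e-01  9.75060268e-01]
 [-9.99997796e-01  2.06166122e-04 -2.08961025e-03]]
```

Emit:
jog_arm:
  steps:
    - [[0.0,-0.1,-0.09,0,0,0,1],[0.0,-0.2,-0.18,0,0,0,1],[0.01,-0.31,-0.27,0,0,0,1],[0.02,-0.42,-0.36,0,0,0,1],[0.03,-0.52,-0.44,0,0,0,1]]

```text
time: 0.52
eef_pos: [0.2619, 0.4442, 0.2218]
ee_rot: [-1.044, 1.307, 1.043]
wrist_force: [1.3, -0.0, 0.8]
opening: 1.002
```

Emit:
jog_arm:
  steps:
    - [[0.0,-0.1,-0.09,0,0,0,1],[0.0,-0.2,-0.18,0,0,0,1],[0.01,-0.31,-0.27,0,0,0,1],[0.02,-0.42,-0.36,0,0,0,1],[0.03,-0.52,-0.44,0,0,0,1]]

```text
time: 0.93
eef_pos: [0.3848, 0.2808, 0.213]
ee_rot: [-1.043, 1.307, 1.043]
wrist_force: [1.4, 0.4, -0.9]
opening: 0.998
```

Emit:
jog_arm:
  steps:
    - [[0.0,-0.1,-0.09,0.01,0,0,1],[0.0,-0.2,-0.18,0.02,0,0,1],[0.01,-0.31,-0.27,0.03,0,0,1],[0.02,-0.42,-0.36,0.04,0,0,1],[0.03,-0.52,-0.44,0.04,0,0,1]]

```text
time: 1.35
eef_pos: [0.5077, 0.1174, 0.204]
ee_rot: [-1.019, 1.32, 1.019]
wrist_force: [0.6, 1.8, -0.4]
opening: 0.995
```

Emit:
jog_arm:
  steps:
    - [[0,0,0,0,0,0,1],[0,0,0,0,0,0,1],[0,0,0,0,0,0,1],[0,0,0,0,0,0,1],[0,0,0,0,0,0,1]]

```text
time: 1.77
eef_pos: [0.5062, 0.1206, 0.2043]
ee_rot: [-1.02, 1.319, 1.021]
wrist_force: [0.7, 0.4, -0.1]
opening: 0.999
```

Run:
```python
from h import *
s=sense();p=camera_params('wrist');im,d=capture('wrist');cv2.imwrite('pics/w1.png',im[:,:,::-1])
np.savez('w1.npz',d=d,s=s['eef_pos'],r=s['ee_rot'],**p)
print(s['time'],s['eef_pos'],R.from_rotvec(s['ee_rot']).as_matrix().round(4).tolist(),s['joint_pos'].round(3))
g=np.load('g.npy');O,ux=g[:2],g[2:];uy=np.array([-ux[1],ux[0]])
G=lambda x,y,z:np.r_[O+ux*x+uy*y,z]
X=[G(-.05,0,.09),G(-.05,.018,.09),G(-.1,.034,.058),G(.07,-.034,.058),G(.07,.034,.058),G(.085,-.03,.014),G(.188,-.045,.014)]
print(proj('wrist',X,p).round(1).tolist())
```

```text
1.7667 [0.506158   0.12059227 0.20426614] [[-0.0005, -0.9681, 0.2504], [0.0001, 0.2504, 0.9681], [-1.0, 0.0005, 0.0]] [ 0.109  0.108 -0.29   1.172  0.     0.363]
[[311.6, 234.4], [311.7, 255.1], [365.8, 258.7], [174.5, 185.8], [184.4, 258.3], [178.1, 182.4], [71.8, 167.0]]
```

View pics/w1.png

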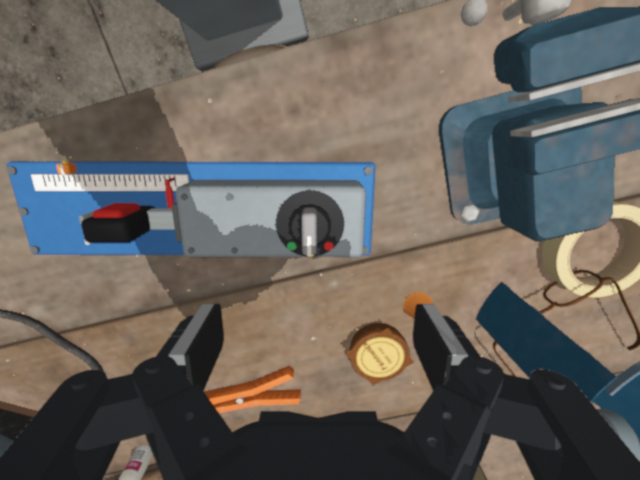

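The wrist view puts the knob bar at about (310, 232), its white end at (310, 253) by yellow, the rider at (66, 168) and the pointer at (171, 185). Projections from the top view agree within 3 px. I'll refine the gauge pose from this view.

Run:
```python
from h import *
w=np.load('w1.npz');p={k:w[k] for k in('mtx','eye','rotation')}
im=cv2.imread('pics/w1.png');hsv=cv2.cvtColor(im,cv2.COLOR_BGR2HSV)
m=cv2.inRange(hsv,(100,150,80),(120,255,255));m[:140]=0;m[275:]=0;m[:,400:]=0
ys,xs=np.nonzero(m);P=onz('w',np.c_[xs,ys],.010,p)[:,:2].astype(np.float32)*1000
c,wh,a=cv2.minAreaRect(P);B=cv2.boxPoints((c,wh,a))/1000;print(c,wh,a)
B=B[np.argsort(-B[:,1])];l=B[:2].mean(0);r=B[2:].mean(0);ux=(r-l)/np.linalg.norm(r-l);uy=np.array([-ux[1],ux[0]])
O=(l+r)/2-ux*.07;print(O,ux,np.degrees(np.arctan2(ux[1],ux[0])))
print('knob',O-.05*ux)
mo=cv2.inRange(hsv,(5,150,150),(20,255,255));mo[:150]=0;mo[185:]=0;mo[:,:40]=0;mo[:,100:]=0
ys,xs=np.nonzero(mo);print('orange px',xs.min(),xs.max(),ys.min(),ys.max())
def pr(n,px,z):
    q=onz('w',[px],z,p)[0,:2]-O;print(n,q@ux,q@uy)
pr('rider',(xs.mean(),ys.mean()),.02)
mk=(cv2.inRange(hsv[:,:,0],0,6)|cv2.inRange(hsv[:,:,0],174,180))&cv2.inRange(hsv[:,:,1],140,255);mk[:170]=0;mk[215:]=0;mk[:,:160]=0;mk[:,190:]=0
ys,xs=np.nonzero(mk);t=ys<ys.min()+5;print(xs.min(),xs.max(),ys.min(),ys.max());pr('ptr',(xs[t].mean(),ys.min()),.018)
np.save('g2.npy',np.r_[O,ux])
g=w['d'];
for X in (-.05,-.05+.02,-.05-.02,-.0):
    uv=proj('w',[np.r_[O+ux*X,.067]],p)[0].round().astype(int)
    e,d=rays('w',[uv],p);print(X,uv,(e+d*g[uv[1],uv[0]])[0])
```

```text
(474.0128479003906, -3.3303375244140625) (365.374755859375, 96.71906280517578) 75.34304809570312
[0.49172503 0.06439174] [-0.25303122 -0.9674582 ] -104.65695
knob [0.5043766  0.11276465]
orange px 58 69 163 172
rider 0.1882012957825818 -0.044005349254932366
166 173 179 207
ptr 0.09062099211541254 -0.0331423118123533
-0.05 [310 226] [0.4978759  0.1154446  0.09175388]
-0.030000000000000002 [287 226] [0.5013229  0.09238668 0.0607195 ]
-0.07 [332 226] [0.51132278 0.13152158 0.06106462]
-0.0 [253 226] [0.49409657 0.062339   0.05896374]
```

Emit:
jog_arm:
  steps:
    - [[0.1,0,-0.023,0,0,0,0.5],[0.2,-0.002,-0.023,0,0,0,0.5],[0.3,-0.002,-0.023,0,0,0,0.5],[0.4,-0.002,-0.023,0,0,0,0.5],[0.43,-0.002,-0.023,0,0,0,0.5]]

```text
time: 2.23
eef_pos: [0.5017, 0.1132, 0.0713]
ee_rot: [-1.018, 1.325, 1.025]
wrist_force: [-1.3, 0.7, -0.6]
opening: 0.502
```

Emit:
jog_arm:
  steps:
    - [[0.01,0,0,0,0,0,0.5],[0.015,0,0,0,0,0,0.5],[0.02,0,0,0,0,0,0.5],[0.02,0,0,0,0,0,0.5],[0.02,0,0,0,0,0,0.5]]

```text
time: 2.65
eef_pos: [0.5075, 0.1128, 0.071]
ee_rot: [-1.02, 1.316, 1.017]
wrist_force: [0.5, -0.4, 0.5]
opening: 0.499
```

Run:
```python
from h import *
s=sense();print(s['eef_pos'],s['wrist_force'],s['opening'])
im,d=capture('wrist');cv2.imwrite('pics/w2.png',im[:,:,::-1])
```

```text
[0.50753282 0.11279343 0.07097056] [ 0.45350927 -0.36555031  0.46129585] 0.4989845151030945
```

View pics/w2.png

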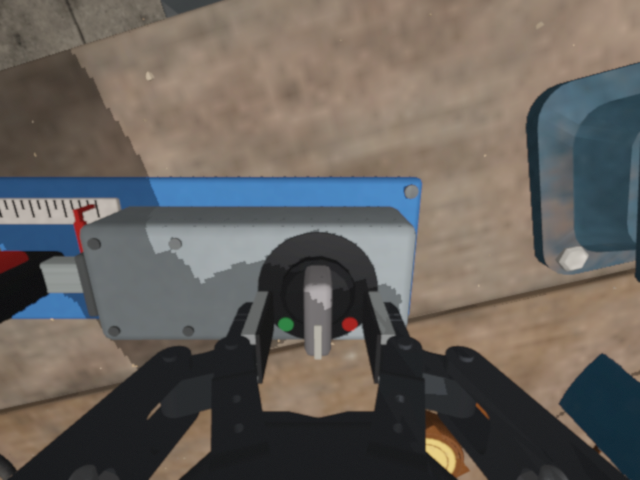

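The bar (px x≈318) sits centred between the fingers (265 to 370), so I'll close on it.

Emit:
jog_arm:
  steps:
    - [[0,0.008,0,0,0,0,0.3],[0,0.008,0,0,0,0,0.1],[0,0.008,0,0,0,0,0],[0,0.008,0,0,0,0,0],[0,0.008,0,0,0,0,0]]
  force: 60

```text
time: 3.12
eef_pos: [0.5037, 0.1136, 0.0699]
ee_rot: [-1.019, 1.318, 1.02]
wrist_force: [-2.7, 1.4, 5.8]
opening: 0.125
```

Emit:
jog_arm:
  steps:
    - [[0,0,0,0,0,0,0],[0,0,0,0.1,0,0,0],[0,0,0,0.2,0,0,0],[0,0,0,0.3,0,0,0],[0,0,0,0.4,0,0,0]]

```text
time: 3.53
eef_pos: [0.5039, 0.1138, 0.0699]
ee_rot: [-0.777, 1.426, 0.779]
wrist_force: [-0.8, 2.3, 5.7]
opening: 0.125
```

Emit:
jog_arm:
  steps:
    - [[0,0,0,0.1,0,0,0],[0,0,0,0.2,0,0,0],[0,0,0,0.3,0,0,0],[0,0,0,0.4,0,0,0],[0,0,0,0.5,0,0,0]]

```text
time: 3.95
eef_pos: [0.5041, 0.1141, 0.0699]
ee_rot: [-0.473, 1.517, 0.476]
wrist_force: [-0.6, 3.4, 4.6]
opening: 0.126
```

Run:
```python
from h import *
s=sense();print(s['eef_pos'],s['wrist_force'],s['moment'],s['opening'],s['joint_pos'].round(3));M=R.from_rotvec(s['ee_rot']).as_matrix();print(M.round(3))
print(75.37-np.degrees(np.arctan2(M[1,2],M[0,2])))
```

```text
[0.50412529 0.11413026 0.06991862] [-0.61214258  3.43408779  4.62690467] [0.59005889 0.29569581 0.02842733] 0.1256859569354716 [ 0.096  0.229 -0.459  0.881  0.002  1.062]
[[ 0.001 -0.569  0.822]
 [ 0.002  0.822  0.569]
 [-1.     0.001  0.002]]
40.68393239120652
```

Emit:
jog_arm:
  steps:
    - [[0,0,0,0.01,0,0,0],[0,0,0,0.01,0,0,0.5],[0,0,0,0.01,0,0,0.6],[0,0,0,0,0,0,0.6],[-0.05,0,0,0,0,0,0.6]]

```text
time: 4.37
eef_pos: [0.5008, 0.1125, 0.0815]
ee_rot: [-0.478, 1.524, 0.478]
wrist_force: [0.2, 0.5, -0.5]
opening: 0.603
```

Emit:
jog_arm:
  steps:
    - [[-0.1,0,0,0,0,0,0.6],[-0.2,0,0,0,0,0,0.6],[-0.3,0,0,0,0,0,0.8],[-0.38,0,0,0,0,0,1],[-0.38,0,0,0,0,0,1]]

```text
time: 4.78
eef_pos: [0.5076, 0.1132, 0.2039]
ee_rot: [-0.479, 1.508, 0.474]
wrist_force: [1.0, -0.0, 0.9]
opening: 0.987
```

Run:
```python
from h import *
s=sense();p=camera_params('wrist');im,d=capture('wrist');cv2.imwrite('pics/w3.png',im[:,:,::-1])
print(s['time'],s['eef_pos'],R.from_rotvec(s['ee_rot']).as_matrix().round(4).tolist())
g=np.load('g2.npy');O,ux=g[:2],g[2:];uy=np.array([-ux[1],ux[0]])
for P,nm in((O+ux*.12,'grip'),):print(nm,P)
M=R.from_rotvec(s['ee_rot']).as_matrix()
D=np.r_[O+ux*.12,.14]-s['eef_pos'];print('delta tool',(M.T@D)/.3)
M=R.from_rotvec(s['ee_rot']).as_matrix();print('z ang',np.degrees(np.arctan2(M[1,2],M[0,2])),'uy ang',np.degrees(np.arctan2(uy[1],uy[0])))
```

```text
4.7833 [0.50755367 0.11321552 0.20389084] [[0.0101, -0.5725, 0.8199], [0.0002, 0.8199, 0.5725], [-0.9999, -0.0056, 0.0084]]
grip [ 0.4613613  -0.05170324]
delta tool [ 0.211292   -0.36138001 -0.44274884]
z ang 34.926339582282026 uy ang -14.656957
```

View pics/w3.png

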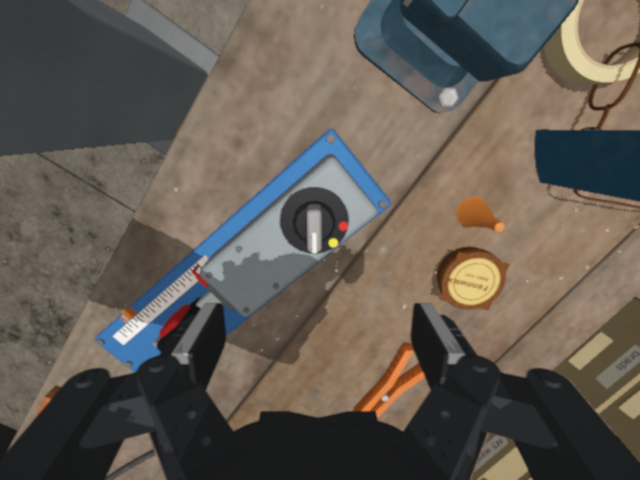

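The bar (px (314, 218)) points to where the green dot is hidden, with red at (344, 226) and yellow at (333, 243) off to one side. So the selector is at green. Next is the grip.

Emit:
jog_arm:
  steps:
    - [[0,-0.07,-0.09,0.15,0,0,1],[0,-0.15,-0.18,0.3,0,0,1],[0,-0.22,-0.27,0.45,0,0,1],[0,-0.29,-0.36,0.6,0,0,1],[0,-0.36,-0.44,0.75,0,0,1]]

```text
time: 5.25
eef_pos: [0.4549, -0.0521, 0.1965]
ee_rot: [-0.011, 1.574, 0.012]
wrist_force: [0.4, -0.5, -0.6]
opening: 1.001
```

Emit:
jog_arm:
  steps:
    - [[0.05,0,0,0.12,0,0,1],[0.1,0,0,0.24,0,0,1],[0.15,0,0,0.35,0,0,1],[0.15,0,0,0.35,0,0,1],[0.15,0,0,0.35,0,0,1]]

```text
time: 5.67
eef_pos: [0.4552, -0.0506, 0.1514]
ee_rot: [0.199, 1.566, -0.198]
wrist_force: [0.4, -0.3, 0.9]
opening: 0.998
```

Emit:
jog_arm:
  steps:
    - [[0,0,0,0,0,0,1],[0,0,0,0,0,0,1],[0,0,0,0,0,0,1],[0,0,0,0,0,0,1],[0,0,0,0,0,0,1]]

```text
time: 6.08
eef_pos: [0.4576, -0.0509, 0.1539]
ee_rot: [0.2, 1.56, -0.2]
wrist_force: [-0.2, 0.3, 0.3]
opening: 0.999
```

Run:
```python
from h import *
s=sense();p=camera_params('wrist');im,d=capture('wrist');cv2.imwrite('pics/w4.png',im[:,:,::-1])
np.savez('w4.npz',d=d,s=s['eef_pos'],r=s['ee_rot'],**p)
M=R.from_rotvec(s['ee_rot']).as_matrix();print(s['time'],s['eef_pos'],M.round(4).tolist(),s['joint_pos'].round(3))
g=np.load('g2.npy');O,ux=g[:2],g[2:];uy=np.array([-ux[1],ux[0]])
X=[np.r_[O+ux*x+uy*y,z] for x,y,z in((.1,-.011,.084),(.14,-.011,.084),(.14,.011,.084),(.1,.011,.084),(.085,-.03,.018),(.188,-.045,.014))]
print(proj('w',X,p).round(1).tolist())
print('delta tool',(M.T@(np.r_[O+ux*.12,.041]-s['eef_pos']))/.3)
print('z ang',np.degrees(np.arctan2(M[1,2],M[0,2])),'uy ang',np.degrees(np.arctan2(uy[1],uy[0])))
```

```text
6.0833 [ 0.45760994 -0.05086765  0.15389541] [[0.0011, 0.2518, 0.9678], [-0.0003, 0.9678, -0.2518], [-1.0, -0.0, 0.0012]] [-0.251  0.041 -0.477  1.052 -0.     1.574]
[[306.4, 224.1], [307.0, 278.7], [338.2, 278.7], [339.4, 224.1], [285.9, 185.1], [273.7, 292.8]]
delta tool [0.37633274 0.00045554 0.01236249]
z ang -14.581225367980654 uy ang -14.656957
```

View pics/w4.png

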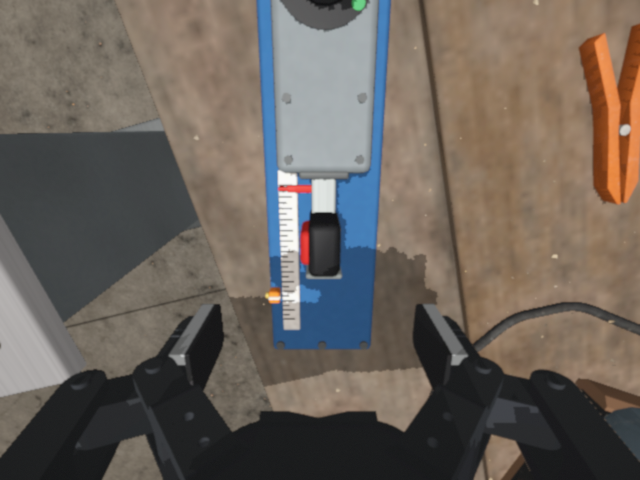

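The wrist view shows the black block at about x 309–339, y 213–275, the red button on its left, the pointer at (285, 188) and the rider at (274, 296). The green dot is hidden no longer: it's at (358, 5). The block's place along x differs a little from the prediction, so I'll measure it.

Run:
```python
from h import *
w=np.load('w4.npz');p={k:w[k] for k in('mtx','eye','rotation')}
im=cv2.imread('pics/w4.png');hsv=cv2.cvtColor(im,cv2.COLOR_BGR2HSV)
g=np.load('g2.npy');O,ux=g[:2],g[2:];uy=np.array([-ux[1],ux[0]])
d=w['d']
m=cv2.inRange(hsv,(0,0,0),(180,255,60));m[:195]=0;m[295:]=0;m[:,:295]=0;m[:,345:]=0
ys,xs=np.nonzero(m)
e,D=rays('w',np.c_[xs,ys],p);P=e+D*d[ys,xs][:,None]
t=P[:,2]>.078;q=P[t][:,:2]-O;print('z med',np.median(P[t][:,2]),t.sum());X=q@ux;Y=q@uy
print('block top x',np.percentile(X,[1,50,99]),'y',np.percentile(Y,[1,50,99]),'rows',ys[t].min(),ys[t].max(),xs[t].min(),xs[t].max())
def pr(n,px,z):
    q=onz('w',[px],z,p)[0,:2]-O;print(n,q@ux,q@uy)
red=(cv2.inRange(hsv[:,:,0],0,6)|cv2.inRange(hsv[:,:,0],174,180))&cv2.inRange(hsv[:,:,1],140,255)
r=red.copy();r[:180]=0;r[200:]=0;r[:,:275]=0;r[:,320:]=0;ys,xs=np.nonzero(r);print('ptr',xs.min(),xs.max(),ys.min(),ys.max());t=xs<xs.min()+6
pr('ptr',(xs.min(),ys[t].mean()),.018)
r=red.copy();r[:210]=0;r[290:]=0;r[:,:290]=0;r[:,320:]=0;ys,xs=np.nonzero(r);print('btn',xs.min(),xs.max(),ys.min(),ys.max())
o=cv2.inRange(hsv,(5,130,120),(22,255,255));o[:285]=0;o[310:]=0;o[:,:262]=0;o[:,290:]=0;ys,xs=np.nonzero(o);print('rider',xs.min(),xs.max(),ys.min(),ys.max())
pr('rider',(xs.mean(),(ys.min()+ys.max())/2),.014)
print('tcp ',proj('w',[w['s']],p))
c=w['s'][:2]-O;print('tcp gauge',c@ux,c@uy)
cv2.imwrite('pics/w4c.png',cv2.resize(im[170:320,250:370],None,fx=4,fy=4,interpolation=cv2.INTER_CUBIC))
```

```text
z med 0.08441735261649946 1242
block top x [0.10008397 0.12087565 0.13691509] y [-0.00884471  0.0023417   0.01150487] rows 219 275 309 339
ptr 279 310 185 192
ptr 0.08761334994098917 -0.03591643270947754
btn 301 309 222 264
rider 267 279 288 303
rider 0.19086276770104832 -0.045223644200024546
tcp  [[317.22797002 303.67267912]]
tcp gauge 0.12014081836007083 -0.0038406924477431556
```

View pics/w4c.png

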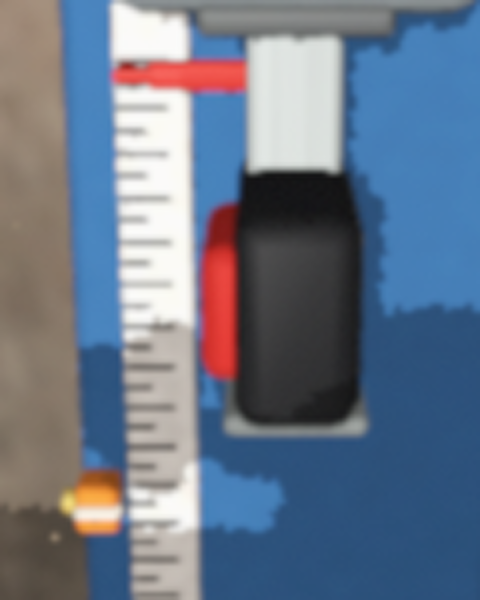

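Emit:
jog_arm:
  steps:
    - [[0.06,0,0.015,0,0,0,0.8],[0.15,0,0.015,0,0,0,0.7],[0.25,0,0.015,0,0,0,0.65],[0.33,0,0.015,0,0,0,0.65],[0.375,0,0.015,0,0,0,0.65]]

```text
time: 6.55
eef_pos: [0.4596, -0.0515, 0.0384]
ee_rot: [0.201, 1.565, -0.2]
wrist_force: [0.0, -0.5, -0.1]
opening: 0.651
```

Emit:
jog_arm:
  steps:
    - [[0,0,0,0,0,0,0.6],[0,0,0,0,0,0,0.6],[0,0,0,0,0,0,0.6],[0,0,0,0,0,0,0.6],[0,0,0,0,0,0,0.6]]

```text
time: 6.97
eef_pos: [0.4629, -0.0524, 0.0422]
ee_rot: [0.2, 1.558, -0.201]
wrist_force: [-0.8, 0.1, 0.0]
opening: 0.599
```

Run:
```python
from h import *
s=sense();p=camera_params('wrist');im,d=capture('wrist');cv2.imwrite('pics/w5.png',im[:,:,::-1])
M=R.from_rotvec(s['ee_rot']).as_matrix();print(s['time'],s['eef_pos'],s['wrist_force'],s['opening'])
g=np.load('g2.npy');O,ux=g[:2],g[2:];uy=np.array([-ux[1],ux[0]])
c=s['eef_pos'][:2]-O;print('tcp gauge',c@ux,c@uy)
```

```text
6.9667 [ 0.46292802 -0.05236979  0.04222491] [-0.75379606  0.12010921  0.00385539] 0.5986208222574609
tcp gauge 0.12024843976363492 0.0016844083206333151
```

View pics/w5.png

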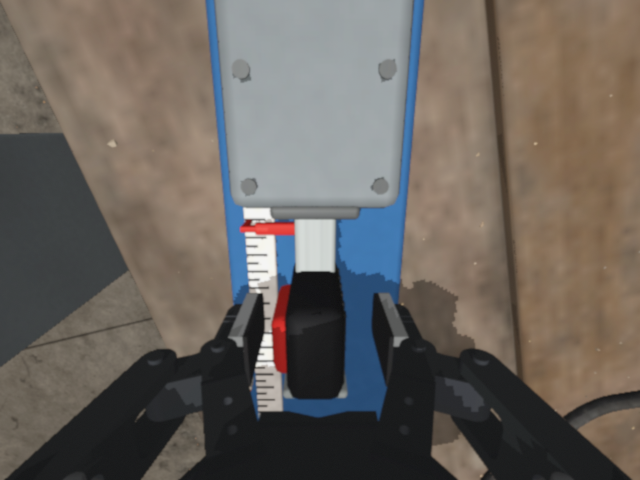

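The block (x 288–344) sits within about 1 mm of midway between the pads (265 and 372). I'll shift it slightly and squeeze.

Emit:
jog_arm:
  steps:
    - [[0,0,-0.004,0,0,0,0.4],[0,0,-0.004,0,0,0,0.2],[0,0,-0.004,0,0,0,0.1],[0,0,-0.004,0,0,0,0.1],[0,0,-0.004,0,0,0,0.1]]
  force: 50

```text
time: 7.43
eef_pos: [0.4615, -0.0521, 0.0415]
ee_rot: [0.2, 1.559, -0.2]
wrist_force: [1.2, -0.7, 3.2]
opening: 0.247
```

Emit:
jog_arm:
  steps:
    - [[0,0,0,0,0,0,0.1],[0,0,0,0,0,0,0.1],[0,0,0,0,0,0,0.1],[0,0,0,0,0,0,0.1],[0,0,0,0,0,0,0.1]]

```text
time: 7.85
eef_pos: [0.4616, -0.0521, 0.0415]
ee_rot: [0.2, 1.559, -0.201]
wrist_force: [2.3, -1.2, 5.4]
opening: 0.253
```

Opening 0.253 is about 23 mm, so the button is fully pressed. Now I'll draw the arm out by about 90 mm.

Emit:
jog_arm:
  steps:
    - [[0,-0.02,0,0,0,0,0.1],[0,-0.05,0,0,0,0,0.1],[0,-0.08,0,0,0,0,0.1],[0,-0.12,0,0,0,0,0.1],[0,-0.15,0,0,0,0,0.1]]

```text
time: 8.27
eef_pos: [0.4505, -0.0948, 0.0415]
ee_rot: [0.202, 1.559, -0.197]
wrist_force: [5.4, 4.9, 4.9]
opening: 0.253
```

Emit:
jog_arm:
  steps:
    - [[0,-0.04,0,0,0,0,0.1],[0,-0.08,0,0,0,0,0.1],[0,-0.12,0,0,0,0,0.1],[0,-0.15,0,0,0,0,0.1],[0,-0.15,0,0,0,0,0.1]]

```text
time: 8.68
eef_pos: [0.439, -0.1389, 0.0415]
ee_rot: [0.203, 1.558, -0.198]
wrist_force: [5.0, 4.2, 6.5]
opening: 0.252
```

```bash
cat > look.py <<'E'
from h import *
import sys
k=sys.argv[1]
s=sense();p=camera_params('wrist');im,d=capture('wrist');cv2.imwrite(f'pics/{k}.png',im[:,:,::-1]);t,_=capture('top');cv2.imwrite(f'pics/{k}t.png',t[:,:,::-1])
np.savez(k+'.npz',d=d,s=s['eef_pos'],r=s['ee_rot'],**p)
print(s['time'],s['eef_pos'],s['wrist_force'].round(1),s['opening'])
g=np.load('g2.npy');O,ux=g[:2],g[2:];uy=np.array([-ux[1],ux[0]])
c=s['eef_pos'][:2]-O;print('tcp gauge',c@ux,c@uy)
print('expected px ptr,rider',proj('w',[np.r_[O+ux*(c@ux-.035)-uy*.036,.018],np.r_[O+ux*.190-uy*.045,.024]],p).round(0).tolist())
im=im[:,:,::-1]
q=proj('w',[np.r_[O+ux*.185-uy*.04,.02]],p)[0].round().astype(int);x0,y0=max(q[0]-60,0),min(max(q[1]-60,0),360)
a=cv2.resize(im[y0:y0+120,x0:x0+120],(600,600),interpolation=cv2.INTER_CUBIC)
print('crop origin',x0,y0,'x5');cv2.imwrite(f'pics/{k}c.png',a)
E
python3 look.py w6
```

```text
8.6833 [ 0.43898487 -0.13887273  0.0414587 ] [5.  4.2 6.5] 0.2520252521525151
tcp gauge 0.20999477901645977 0.0004083631338987247
expected px ptr,rider [[247.0, 221.0], [229.0, 253.0]]
crop origin 180 181 x5
```

View pics/w6c.png

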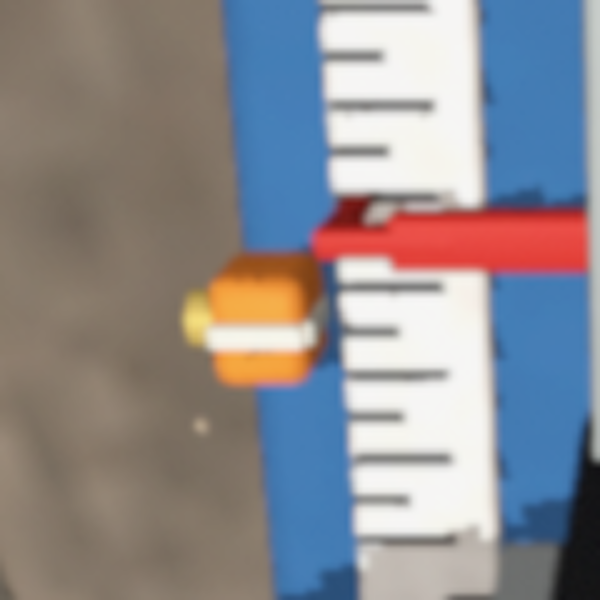

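The crop shows the pointer tip at about (318, 241) and the rider's white line at its inner edge at (312, 334). Ticks are about 44 px per 5 mm, so roughly 10 mm remains.

```bash
cat > meas.py <<'E'
from h import *
import sys
k=sys.argv[1];x0,y0=map(int,sys.argv[2:4]);w=np.load(k+'.npz');p={a:w[a] for a in('mtx','eye','rotation')};d=w['d']
g=np.load('g2.npy');O,ux=g[:2],g[2:];uy=np.array([-ux[1],ux[0]])
im=cv2.imread(f'pics/{k}.png')[y0:y0+120,x0:x0+120];hsv=cv2.cvtColor(im,cv2.COLOR_BGR2HSV)
def pr(n,px,z):
    q=onz('w',[px],z,p)[0,:2]-O;r=q@ux*1000;print(n,np.round(px,1),'z',z,round(r,2),round(q@uy*1000,1));return r
o=cv2.inRange(hsv,(8,130,150),(22,255,255));n,L,st,_=cv2.connectedComponentsWithStats(cv2.morphologyEx(o,cv2.MORPH_CLOSE,np.ones((7,3))));i=1+st[1:,4].argmax();X,Y,W,H=st[i,:4];print('rider box',X+x0,Y+y0,W,H)
wh=cv2.inRange(hsv,(0,0,190),(180,70,255))&np.uint8(L==i)*255;ys,xs=np.nonzero(wh);print('line rows',ys.min()+y0,ys.max()+y0,'cols',xs.min()+x0,xs.max()+x0)
f=np.polyfit(xs,ys,1);lx=xs.max()-1.5;ln=(lx+x0,np.polyval(f,lx)+y0)
e,D=rays('w',np.c_[xs+x0,ys+y0],p);Z=(e+D*d[ys+y0,xs+x0][:,None])[:,2];print('line top z',np.median(Z))
red=(cv2.inRange(hsv[:,:,0],0,6)|cv2.inRange(hsv[:,:,0],174,180))&cv2.inRange(hsv[:,:,1],150,255)&cv2.inRange(hsv[:,:,2],150,255)
ys,xs=np.nonzero(red);a=xs.min();t=(xs>=a)&(xs<a+6);e,D=rays('w',np.c_[xs+x0,ys+y0],p);Z=(e+D*d[ys+y0,xs+x0][:,None])[:,2]
print('ptr z',np.median(Z[t]));tp=(a+x0+1,ys[t].mean()+y0)
P=pr('ptr',tp,.018)
for z in(.014,.024):r=pr('rider',ln,z);print('remaining mm',r-P)
E
python3 meas.py w6 180 181
```

```text
rider box 218 233 24 25
line rows 246 250 cols 240 240
line top z 0.02426762052029585
ptr z 0.03380581993504528
ptr [244.  229.1] z 0.018 179.12 -37.9
rider [238.5 247.2] z 0.014 190.64 -42.5
remaining mm 11.515069995403707
rider [238.5 247.2] z 0.024 187.03 -40.0
remaining mm 7.913447618354098meas.py:10: RankWarning: Polyfit may be poorly conditioned
  f=np.polyfit(xs,ys,1);lx=xs.max()-1.5;ln=(lx+x0,np.polyval(f,lx)+y0)
```

Run:
```python
from h import *
w=np.load('w6.npz');p={a:w[a] for a in('mtx','eye','rotation')};d=w['d']
g=np.load('g2.npy');O,ux=g[:2],g[2:];uy=np.array([-ux[1],ux[0]])
im=cv2.imread('pics/w6.png')
np.set_printoptions(linewidth=200,suppress=True)
for v in range(219,238,1):
    us=np.arange(240,300,5);e,D=rays('w',np.c_[us,us*0+v],p);P=e+D*d[v,us][:,None]
    print(v,(P[:,2]*1000).round(0).astype(int))
for v in (221,224,227,229,231,233):
    us=np.array([243,246,249,252,258,270,290]);e,D=rays('w',np.c_[us,us*0+v],p);P=e+D*d[v,us][:,None];q=(P[:,:2]-O)*1000
    print(v,[(int(b),int(gg),int(r)) for b,gg,r in im[v,us]]);print((q@ux).round(1),(q@uy).round(1),(P[:,2]*1000).round(1))
```

```text
219 [11 11 15 15 15 14 14 13 11 11 12 11]
220 [10 10 19 15 15 16 15 14 11 12 11 12]
221 [11 10 23 14 16 15 16 16 12 11 11 11]
222 [11 10 24 14 15 16 15 14 11 10 12 11]
223 [11 11 25 15 32 33 33 33 32 33 32 32]
224 [11 27 27 16 32 33 32 34 33 34 33 34]
225 [10 31 30 31 33 33 35 35 34 33 33 35]
226 [11 33 32 32 34 34 34 34 34 34 34 34]
227 [12 34 33 34 34 34 34 35 34 34 34 34]
228 [ 12  33 185  34  35  36  34  34  34  33  34  34]
229 [12 35 33 35 34 35 35 34 33 34 34 34]
230 [11 35 33 34 33 33 35 33 35 33 35 33]
231 [12 34 34 34 34 34 34 35 34 34 34 34]
232 [16 34 35 33 34 35 34 34 34 33 35 34]
233 [18 11 16 16 34 34 35 33 34 34 34 34]
234 [19 11 16 15 34 34 33 33 34 34 34 33]
235 [21 11 16 15 34 33 35 33 34 33 33 33]
236 [22 11 15 16 15 15 15 15 11 12 11 11]
237 [22 11 14 15 15 15 16 14 12 11 11 12]
221 [(184, 127, 70), (157, 115, 92), (31, 33, 117), (27, 30, 109), (123, 128, 136), (170, 177, 187), (140, 94, 64)]
[176.7 176.  173.9 173.7 175.5 175.4 176.8] [-39.7 -37.5 -34.3 -32.7 -30.8 -24.5 -14.3] [11.  13.6 21.3 21.9 15.3 15.6 10.7]
224 [(180, 124, 73), (83, 55, 103), (23, 26, 115)
[... 441 characters left out ...]
7, 215), (68, 76, 233), (69, 76, 232), (68, 76, 232), (70, 76, 233), (68, 75, 233), (66, 73, 231)]
[174.3 174.4 174.4 174.1 174.1 174.1 174.2] [-34.8 -33.4 -32.  -30.3 -27.5 -21.9 -12.5] [33.9 33.5 33.8 34.7 34.7 34.6 34.4]
231 [(63, 62, 200), (63, 66, 222), (84, 90, 224), (84, 91, 224), (65, 72, 225), (60, 67, 228), (61, 68, 229)]
[175.6 175.  175.3 175.4 175.2 175.4 175.4] [-35.1 -33.2 -32.  -30.6 -27.7 -22.  -12.5] [32.9 34.8 34.  33.8 34.2 33.7 33.8]
233 [(58, 65, 132), (112, 91, 133), (208, 213, 223), (209, 216, 226), (131, 135, 216), (63, 70, 226), (59, 63, 224)]
[182.5 183.4 182.2 182.2 176.4 176.  176.4] [-39.5 -38.5 -36.  -34.4 -27.8 -21.9 -12.6] [14.  11.1 15.1 15.2 33.5 35.  33.5]
```

Depth shows that the visible pointer is the top of a bar at z≈34 mm, which the tip hangs from. Its x is about 174.3, and the rider line at z≈24 mm is about 187.5. So about 13 mm remains, which agrees with TCP minus 35 mm.

Emit:
jog_arm:
  steps:
    - [[0,-0.015,0,0,0,0,0.1],[0,-0.03,0,0,0,0,0.1],[0,-0.043,0,0,0,0,0.1],[0,-0.043,0,0,0,0,0.1],[0,-0.043,0,0,0,0,0.1]]

```text
time: 9.2
eef_pos: [0.436, -0.1503, 0.0415]
ee_rot: [0.203, 1.558, -0.197]
wrist_force: [5.3, 4.9, 6.2]
opening: 0.254
```

```bash
cat > meas2.py <<'E'
from h import *
import sys
k=sys.argv[1];w=np.load(k+'.npz');p={a:w[a] for a in('mtx','eye','rotation')}
g=np.load('g2.npy');O,ux=g[:2],g[2:];uy=np.array([-ux[1],ux[0]])
hsv=cv2.cvtColor(cv2.imread(f'pics/{k}.png'),cv2.COLOR_BGR2HSV)
vv,uu=np.mgrid[:480,:640];px=np.c_[uu.ravel(),vv.ravel()]
def fld(z):
    q=(onz('w',px,z,p)[:,:2]-O)*1000;return (q@ux).reshape(480,640),(q@uy).reshape(480,640)
red=((hsv[:,:,0]<7)|(hsv[:,:,0]>173))&(hsv[:,:,1]>130)&(hsv[:,:,2]>150)
X,Y=fld(.034);s=red&(Y>-36)&(Y<-14)&(X>160)&(X<200)
for a,b in((-36,-34),(-33,-29),(-25,-15)):
    x=X[s&(Y>a)&(Y<b)];lo,hi=np.percentile(x,[2,98]);print('ptr Y',a,b,'x',lo.round(2),hi.round(2),'mid',((lo+hi)/2).round(2))
X,Y=fld(.024);o=(Y>-50)&(Y<-41)&(X>178)&(X<198)
wl=o&(hsv[:,:,1]<90)&(hsv[:,:,2]>170);og=o&(hsv[:,:,0]>6)&(hsv[:,:,0]<24)&(hsv[:,:,1]>130)&(hsv[:,:,2]>170)
print('line mean',X[wl].mean(),X[wl].std(),wl.sum(),'Y',Y[wl].min(),Y[wl].max(),'block',np.percentile(X[og],[2,98]).round(2),'mid',np.percentile(X[og],[2,98]).mean())
E
python3 look.py w7; for k in w6 w7; do python3 meas2.py $k;done
```

```text
9.2 [ 0.43599317 -0.1503279   0.04145869] [5.3 4.9 6.2] 0.25354241527874327
tcp gauge 0.22183417757126683 0.00041253106253737084
expected px ptr,rider [[247.0, 221.0], [227.0, 231.0]]
crop origin 178 159 x5
ptr Y -36 -34 x 173.41 175.78 mid 174.59
ptr Y -33 -29 x 172.82 175.29 mid 174.05
ptr Y -25 -15 x 171.36 176.79 mid 174.08
line mean 187.704773403013 1.283701496850355 84 Y -49.17404275375825 -41.27320534093175 block [181.   192.45] mid 186.7265778613537
ptr Y -36 -34 x 184.79 187.12 mid 185.95
ptr Y -33 -29 x 184.65 187.12 mid 185.88
ptr Y -25 -15 x 183.17 188.61 mid 185.89
line mean 187.32461125928668 0.9109502335259438 99 Y -49.1195680074227 -41.01942252509816 block [180.82 192.3 ] mid 186.56229745011507
```

View pics/w7c.png

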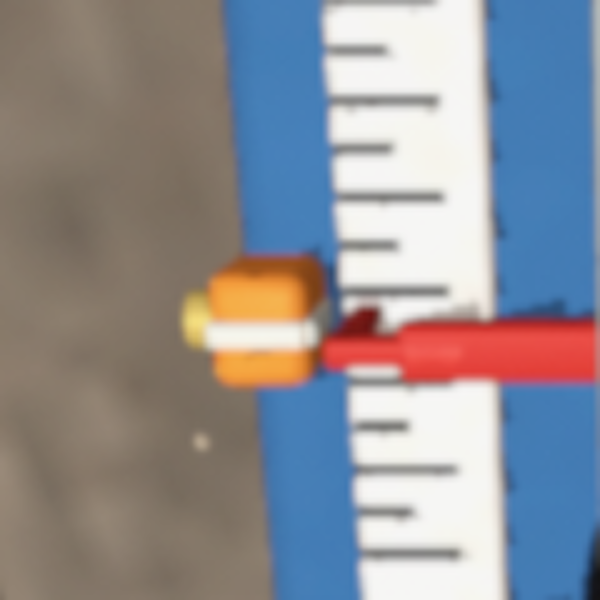

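The crop shows the tip at row ~352 just below the rider's line at ~336, with the tip bar 10 mm higher. Parallax-corrected, about 1 mm remains. I'll take a sub-pixel reading of the line.

```bash
cat > meas3.py <<'E'
from h import *
import sys
k=sys.argv[1];w=np.load(k+'.npz');p={a:w[a] for a in('mtx','eye','rotation')}
g=np.load('g2.npy');O,ux=g[:2],g[2:];uy=np.array([-ux[1],ux[0]])
im=cv2.imread(f'pics/{k}.png').astype(float)
def X(px,z): q=(onz('w',px,z,p)[:,:2]-O)*1000; return q@ux,q@uy
c0=int(sys.argv[2]) ;r0,r1=map(int,sys.argv[3:5]);r=[]
for c in range(c0,c0+16):
    b=im[r0:r1,c,0];wt=np.clip(b-(b.min()+.35*(b.max()-b.min())),0,None);v=r0+(wt*np.arange(r1-r0)).sum()/wt.sum()
    r.append([c,v])
x,y=X(r,.0243);print('line rows',np.round([a[1] for a in r],1),'x',x.round(2),'y',y[[0,-1]].round(1),'median',np.median(x).round(2))
E
python3 meas3.py w7 222 219 232; python3 meas3.py w6 222 241 254; python3 meas2.py w7
```

```text
line rows [225.7 225.7 225.7 225.7 225.7 225.7 225.7 225.7 225.7 225.7 225.7 225.7
 225.7 225.6 225.7 225.6] x [187.28 187.28 187.29 187.29 187.29 187.29 187.28 187.28 187.28 187.28
 187.28 187.28 187.28 187.27 187.28 187.27] y [-47.4 -39.9] median 187.28
line rows [248.1 248.2 248.2 248.2 248.2 248.2 248.2 248.2 248.2 248.2 248.2 248.2
 248.2 248.2 248.2 248.2] x [187.41 187.47 187.48 187.48 187.48 187.48 187.48 187.48 187.47 187.47
 187.48 187.47 187.48 187.48 187.48 187.49] y [-48.5 -40.8] median 187.48
ptr Y -36 -34 x 184.79 187.12 mid 185.95
ptr Y -33 -29 x 184.65 187.12 mid 185.88
ptr Y -25 -15 x 183.17 188.61 mid 185.89
line mean 187.32461125928668 0.9109502335259438 99 Y -49.1195680074227 -41.01942252509816 block [180.82 192.3 ] mid 186.56229745011507
```

Emit:
jog_arm:
  steps:
    - [[0,-0.003,0,0,0,0,0.1],[0,-0.005,0,0,0,0,0.1],[0,-0.005,0,0,0,0,0.1],[0,-0.005,0,0,0,0,0.1],[0,-0.005,0,0,0,0,0.1]]

```text
time: 9.72
eef_pos: [0.4357, -0.1514, 0.0414]
ee_rot: [0.203, 1.558, -0.196]
wrist_force: [5.2, 6.1, 5.7]
opening: 0.251
```

Emit:
jog_arm:
  steps:
    - [[0,0,0,0,0,0,0.1],[0,0,0,0,0,0,0.1],[0,0,0,0,0,0,0.1],[0,0,0,0,0,0,0.1],[0,0,0,0,0,0,0.1]]

```text
time: 10.13
eef_pos: [0.4357, -0.1514, 0.0414]
ee_rot: [0.203, 1.558, -0.196]
wrist_force: [4.8, 6.2, 6.2]
opening: 0.249
```

```bash
python3 look.py w8; python3 meas2.py w8; python3 meas3.py w8 222 215 229
```

```text
10.1333 [ 0.43568787 -0.15140699  0.04144055] [4.8 6.2 6.2] 0.24862547470611104
tcp gauge 0.2229554012411131 0.00039021477906572464
expected px ptr,rider [[247.0, 221.0], [227.0, 228.0]]
crop origin 178 157 x5
ptr Y -36 -34 x 185.92 188.26 mid 187.09
ptr Y -33 -29 x 185.79 188.76 mid 187.28
ptr Y -25 -15 x 184.32 189.75 mid 187.03
line mean 187.38621486591677 0.879547425224693 100 Y -49.48758592127587 -41.29010374455027 block [180.95 192.38] mid 186.6656490108545
line rows [223.5 223.6 223.6 223.6 223.6 223.6 223.5 223.5 223.5 223.5 223.5 223.5
 223.5 223.5 223.5 223.5] x [187.33 187.33 187.33 187.33 187.33 187.33 187.32 187.32 187.32 187.32
 187.32 187.32 187.32 187.32 187.32 187.32] y [-47.3 -39.8] median 187.32
```

Pointer x is 187.1 against 187.3 for the line. One last 0.3 mm nudge, then a final overall check.

Emit:
jog_arm:
  steps:
    - [[0,-0.001,0,0,0,0,0.1],[0,-0.001,0,0,0,0,0.1],[0,-0.001,0,0,0,0,0.1],[0,-0.001,0,0,0,0,0.1],[0,-0.001,0,0,0,0,0.1]]

```text
time: 10.65
eef_pos: [0.4357, -0.1516, 0.0415]
ee_rot: [0.203, 1.558, -0.196]
wrist_force: [5.5, 5.1, 6.7]
opening: 0.249
```

```bash
python3 look.py w9; python3 meas2.py w9; python3 meas3.py w9 222 215 229
python3 - <<'E'
import cv2,numpy as np
a=cv2.imread('pics/w9.png');b=cv2.imread('pics/w9t.png')
cv2.imwrite('pics/fin.png',np.hstack([cv2.resize(b[160:350,200:490],None,fx=1.4,fy=1.4)[:266],cv2.resize(a,None,fx=.55,fy=.55)[:266,:352]]))
E
```

```text
10.65 [ 0.43566319 -0.15160801  0.04145156] [5.5 5.1 6.7] 0.248519297618893
tcp gauge 0.22315612553639166 0.00041719963333947986
expected px ptr,rider [[247.0, 221.0], [227.0, 228.0]]
crop origin 178 157 x5
ptr Y -36 -34 x 186.12 188.35 mid 187.23
ptr Y -33 -29 x 186.0 188.96 mid 187.48
ptr Y -25 -15 x 184.52 189.95 mid 187.24
line mean 187.68097540737975 1.3685409629499463 94 Y -49.489683240634925 -41.27382424749788 block [181.15 192.58] mid 186.86899612696675
line rows [223.1 223.1 223.1 223.1 223.1 223.1 223.1 223.1 223.1 223.1 223.1 223.1
 223.1 223.1 223.1 223.1] x [187.31 187.31 187.31 187.31 187.31 187.3  187.3  187.3  187.3  187.3
 187.29 187.3  187.3  187.3  187.3  187.29] y [-47.3 -39.8] median 187.3Traceback (most recent call last):
  File "<stdin>", line 3, in <module>
    return _nx.concatenate(arrs, 1, dtype=dtype, casting=casting)
           ~~~~~~~~~~~~~~~^^^^^^^^^^^^^^^^^^^^^^^^^^^^^^^^^^^^^^^
ValueError: all the input array dimensions except for the concatenation axis must match exactly, but along dimension 0, the array at index 0 has size 266 and the array at index 1 has size 264
```

View pics/w9.png

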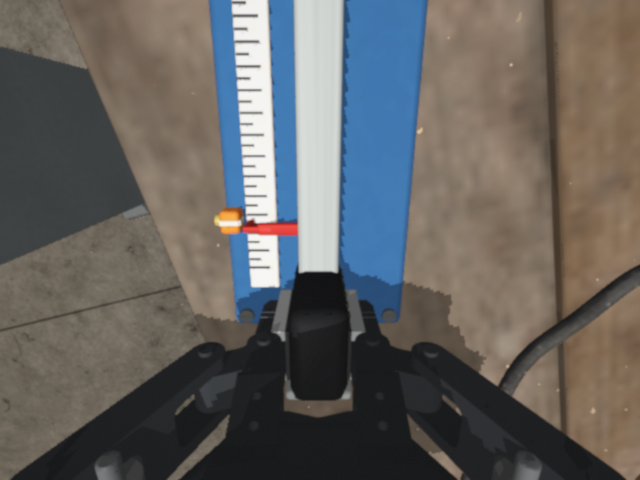

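Run:
```python
import cv2,numpy as np
a=cv2.imread('pics/top0.png').astype(int);b=cv2.imread('pics/w9t.png').astype(int)
for n,(x0,x1,y0,y1) in dict(tin=(225,262,174,210),cone=(208,232,196,220),blank=(412,480,312,330),knob=(240,268,250,280)).items():
    print(n,np.abs(a-b)[y0:y1,x0:x1].mean().round(1))
```

```text
tin 3.9
cone 3.8
blank 11.0
knob 15.6
```

The grip is squeezed and the pointer at row 229 meets the rider line. The blank's patch in the top view changed, possibly from a shadow or the arm overhead, so I'll look at that crop.

```bash
python3 - <<'E'
import cv2,numpy as np
a=cv2.imread('pics/top0.png');b=cv2.imread('pics/w9t.png')
cv2.imwrite('pics/cmp.png',cv2.resize(np.vstack([a[230:345,220:500],b[230:345,220:500]]),None,fx=2.5,fy=2.5))
E
python3 - <<'E'
import cv2,numpy as np
for f in('top0','w6t','w9t'):
    h=cv2.cvtColor(cv2.imread(f'pics/{f}.png'),cv2.COLOR_BGR2HSV)
    m=cv2.inRange(h,(0,130,60),(14,255,255));m[:308]=0;m[335:]=0;m[:,:405]=0;m[:,:][:,490:]=0
    ys,xs=np.nonzero(m);print(f,len(xs),np.percentile(xs,[1,50,99]),np.percentile(ys,[1,50,99]),'V',np.median(h[ys,xs,2]))
    k=h[250:280,240:268]; 
a=cv2.imread('pics/top0.png').astype(int);b=cv2.imread('pics/w9t.png').astype(int)
print(np.abs(a-b).mean(2)[312:332:2,405:485:6].round().astype(int))
E
```

```text
top0 455 [416.54 444.   472.  ] [315. 320. 325.] V 192.0
w6t 451 [417. 445. 472.] [315.  320.  325.5] V 188.0
w9t 421 [420. 446. 472.] [315. 320. 325.] V 188.0
[[ 4 37 11  3  1  4  3  5  5  5  3  6  2  3]
 [ 6 53 38 17  1  2  5  5  7  4  4  4  3  4]
 [ 9 65 57 20  3  1  1  4  5  4  7  1  3  3]
 [11 73 96  9  3  3  5  2  4  3  1  2  6  4]
 [ 9 71 75  2  3  3  2  2  2  3  2  2  4  3]
 [20 44 79  2  1  3  1  2  6  3  3  3  5  4]
 [17 13 51  2  2  2  2  2  6  5  4  2  4  4]
 [16 43 16  1  3  5  3  4  4  2  2  3  2  4]
 [19 80 46  1  4  1  1  5  3  7  2  2  3  2]
 [13 78 47  2  2  1  3  5  6  1  3  4  3  6]]
```

The blank hasn't moved: its right end is unchanged, and only its left end is shaded or covered by the arm. The job is ready to hand in.

```bash
python3 -c "
from plant import *
s=sense();print(s['time'],s['eef_pos'],s['opening']);print(close_job())"
```

```text
10.75 [ 0.43566081 -0.15163791  0.04146591] 0.24968156546510434
the job is handed in; nothing more can be done
None
```

I set the gauge and handed it in at 10.75 s. The knob is at green, and the gripper is still squeezing the button and holding the arm at the rider's mark.

- **Knob:** I turned it about 41° clockwise from yellow and let go. The wrist picture afterwards showed its bar over the spot where the green dot is hidden.
- **Button:** The 50 N pinch reads an opening of 0.25, which is about 23 mm across the grip and matches a fully pressed button.
- **Pointer:** I drew the arm out about 103 mm. The last wrist view puts the pointer at x = 187.2–187.5 mm and the rider's white line at 187.3 mm. Two cruder checks of the rider in that view gave 186.9 and 187.7 mm. I trusted the sub-pixel reading of the white line.
- **Bystanders:** The tin and cone look unchanged in the top camera. The blank's right end matches the first picture. Its left end differs, which I put down to the arm or its shadow covering it. I could not view that crop because the picture limit was reached, so I checked the pixel values instead.

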